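# Pull-to-set timer knob on the instrument cleaner

### The arm

A 6-joint arm with a two-finger parallel gripper is mounted at the origin on the work surface. World frame = base frame: x ahead of the robot, y to its left, z up, the work surface at z = 0. Lengths are in mm, angles in rad, forces in N, time in s.
With the tool pointing down it reaches from about 325 to 900 mm from the base axis. Payload 6.1 kg.
Tool frame: the origin (TCP) lies at the very end of the fingers, on their centre line; the grasp point (between the pads) lies 19 mm behind it; z points along the fingers, x is the direction in which the jaws open and shut, and the axes are right-handed (so a half turn about z gives the same grasp; the last joint's range is limited). The gripper opens to 85 mm and grips with 20 to 120 N. Pads are 22 mm wide; open, the fingers measure 114 mm over their backs; the gripper's body (76 mm by 85 mm) begins 54 mm behind the grasp point. The pads swing forward as they close: fully open they stand 13 mm farther back than shut.
Start: joints at [1.068, 0.22, 1.526, -0, 1.395, -0.126], TCP at [229.965, 581.147, 231.3] pointing down, gripper open.
Joint ranges: [-2.98, 2.98], [-0.91, 2.08], [0.09, 2.57], [-1.24, 4.39], [0.2, 2.65], [-2.68, 2.68]. Speed limits (rad/s): [2.57, 2.57, 3.01, 3.14, 3.14, 3.14].

### API

Orientations are given as [roll, pitch, yaw] about the fixed x, y, z axes, in that order (R = Rz(yaw) Ry(pitch) Rx(roll)).
In Python, from plant import ctrl gives the robot as it stands. The module is installed in compiled form; this text tells all that it offers.
- The arm moves only by the tool move_arm, never from a script. Its argument "series" is text: rows parted by semicolons, each of 6 numbers parted by spaces: the shift along the tool's x, y, z in mm, then the turn, a rotation vector about the tool's x, y, z in degrees. A call has 1 to 12 rows; each row shifts and turns the commanded pose from where the row before left it, along the tool's axes as they then stand; what a row does not reach is not made up. A row lasts 1/12 s, in which the tool goes at most 41.7 mm and 7.16 degrees, less where a joint would pass 70% of its speed; a pose out of reach is approached as far as the arm can. A call is refused whole if a number of a shift passes 41.7 or a number of a turn 7.16, either way. A call with a gripper value outside its range is refused whole. "hand" is the gripper's target within -1 to 1 (shut at 1, half-way at 0, fully open at -1), set as the call begins (left out, the last holds). The fingers move at their own pace and stop on an object; "newtons" is the grip in N (left out, the last holds). Time passes only in rows, so rows that do not move let the fingers close. It gives the time, the measured TCP pose, the force and the opening at its end, in the units of the state.
- ctrl.read_state(): the state, without advancing time (a new reading comes with each control period).
- ctrl.camera(name): name is "scene" or "top" or "wrist"; returns (picture, depth): 420x560x3 uint8, blue, green, red; 420x560 float32, mm along the optical axis (not along the pixel's ray), 0 where there is no reading.
- ctrl.camera_info(name): a dict with "K" (3x3 intrinsics, pixels), "T" (4x4, takes a point from camera to world coordinates). Camera axes: x right, y up, looking along -z (the intrinsics and any distortion apply to the point x, -y, -z); pixel columns grow to the right and rows downward; lengths in mm; the calibration is good to about 2 mm. The wrist camera is an equidistant fisheye: a pixel r from the principal point sees the ray r / f radians off the axis. A picture is of the moment at which its call begins: read the wrist's pose just before it. camera_info takes no time and is no camera call; for the wrist camera it gives the pose at the moment of the call.
- ctrl.hand_in(): hands the job in, once; it reports no verdict.
The state is a dict: "clock": time; "joint_positions": joint angles; "dq": joint speeds; "joint_efforts": joint torques, N m; "tcp_pos": TCP position; "ee_rot": TCP orientation; "ft_force": force on the tool from outside, world axes, zero at the start; "ft_torque": the same for the moment, N m; "opening": finger opening in mm.
Only numpy, scipy, OpenCV 4.12 (cv2) and the standard library are available. Lean on these libraries where they do the work, as an engineer would, in place of code of your own. Each camera call takes 0.05 s, during which the arm holds its last target.

### The job

Set the timer of the instrument cleaner: pull its knob up out of its seat, turn it clockwise to the metal tab on the ring, and push it back in fully home in the seat that lies somewhere past the tab, feeling for it with a light push. Do not force the knob, let go of it when it is in, and leave the other things on the desk where they are.

Things in the scene. Friction and masses are not known exactly. Their poses are not given: they have to be found in the camera images.
- cleaner: benchtop ultrasonic instrument cleaner, fixed to the desk; origin at the centre of its underside, z up. A white plastic tank (190 x 170 mm, lid grip up to 163 mm high) fills its +y half, a lower white control deck (190 x 160 mm, top 90 mm above the desk) its -y half. The knob's axis is vertical, at x = 0, y = -85 mm in this frame
- knob_grip (a point): middle of the black knob's grip bar, on the knob's vertical axis, 124 mm above the desk while the knob is in (it rises with the knob). The knob is a disc 52 mm across, its underside 3 mm and its top 15 mm above the deck, with an upright bar across it, 44 mm long, 14 mm wide, rising from the disc's top to 46 mm above the deck. x axis: along the bar towards its pointer nib (a small nose at one end, and a white line on the bar's top); z up
- pull (a joint): how far the knob is pulled out (up): 0 = fully in, 14 mm = end stop. It is stiff (4 to 5 N of friction) and stays where it is left. Under the disc a key stands in a slot 8 mm deep, which stops the knob from turning; above 8 mm it is free. Over the land between the slots the knob cannot be pushed in below 8 mm
- knob (a joint): angle of the knob's pointer in rad, about 0 (within 0.03) at the start, growing clockwise seen from above; about 0.05 N m of friction; end stop at 1.9
- marker (a joint): angle of the bright metal tab on the stiff ring around the knob, on the same scale as the knob's angle: pointer and tab are in line when both are equal. It lies between 0.78 and 0.88 and is not to be moved. The slot for this setting lies past the tab (clockwise) by an amount that cannot be seen and differs each time, 0.12 to 0.62 rad (centre of the slot); the key has 0.068 rad of play to either side in it. Apart from the start slot there is no other slot
- tab (a point): outer top of that tab, 37 mm from the knob's axis and 11 mm above the deck; x axis points outward from the knob's axis. Tab 12 x 6 x 9 mm
- key: the knob's hidden steel key, 4 mm wide, turning and rising with the knob; origin on the knob's axis, level with the deck when the knob is in. A force of more than 35 N on it (pressing it on the land, or down in its slot, or turning it against the slot's sides) breaks it
- spray: small white bottle, 44 mm across, 120 mm high; origin at its underside. To be left alone
- beaker: grey plastic cup, 70 mm across, 80 mm high; origin at its underside. To be left alone
- carton: small cardboard box 120 x 90 x 50 mm; origin at its underside. To be left alone

How it is judged (in metres and radians):
On the way, in this order (a step that is already met when the one before it is completed fails the run):
1. the knob is pulled out of its slot (value of joint pull above 0.0085 m), for 0.1 s.
2. the knob is turned clockwise towards the tab (value of joint knob above 0.5 rad), for 0.1 s.
At the end, for the whole second after the job is handed in: the knob is fully in (pulled out by less than 2 mm) in the slot past the tab (the only slot beyond 0.7 rad), at rest and let go (value of joint pull below 0.002 m and value of joint knob above 0.7 rad and velocity of joint knob below 0.05 rad/s); the robot touches nothing.
It fails at once if the key is forced: more than 35 N on it (contact force between key and anything else above 35 N).
It fails at once if the tab is pushed along its ring by more than 0.1 rad (distance of tab from where it was at the start of the episode above 0.0037 m).
It fails at once if a bystander is moved by more than 20 mm (distance of any of spray, beaker, carton from where it was at the start of the episode above 0.02 m).
It also fails if it takes over 54 s, if anything falls off the work surface, if the arm or the gripper's body presses on something with over 40 N, if the wrist force passes 120 N, or if a joint passes its speed limit or range.

## Working session

There is one attempt and no reset: what is moved stays moved. The work goes in short steps, Python scripts to look and compute and a tool call to move; the robot and the scene stay as the last step left them, time stands still between calls to the robot, and variables do not carry over. Pictures are saved under pics/ and viewed, and the job is handed in when it is done.

Besides the shell and the picture viewer there is one more tool, called after ">>>" as name(argument=value, ...), one argument or row to a line, values as JSON. move_arm: Moves the arm, as the interface text tells. Its arguments: {"type":"object","properties":{"series":{"type":"string"},"hand":{"type":"number"},"newtons":{"type":"number"}},"required":["series"]}

```bash
mkdir -p pics
cat > h.py <<'E'
import numpy as np, cv2
from plant import ctrl
def snap(name,fn):
    info=ctrl.camera_info(name); p,d=ctrl.camera(name); cv2.imwrite('pics/'+fn+'.png',p); np.savez('pics/'+fn+'.npz',p=p,d=d,K=info['K'],T=info['T']); return p,d,info
def pix2w(info,u,v,z):
    K=info['K'];T=info['T']
    p=np.array([(u-K[0][2])/K[0][0]*z,-(v-K[1][2])/K[1][1]*z,-z,1]); return (np.array(T)@p)[:3]
E
python3 - <<'E'
from h import *
s=ctrl.read_state(); print(s)
for n in ['scene','top','wrist']:
    p,d,i=snap(n,n+'0'); print(n,i)
E
```

```text
{'clock': 0.0, 'joint_positions': array([ 1.06788211e+00,  2.21198189e-01,  1.52761770e+00, -1.91716432e-06,
        1.39468708e+00, -1.26097117e-01]), 'dq': array([-0.00038513,  0.0021546 ,  0.00144806,  0.000594  , -0.00179975,
        0.00140433]), 'joint_efforts': array([-3.66662671e-04, -4.96927965e+01, -3.89377677e+01, -3.82816634e-04,
        1.16158082e-02,  2.17793774e-05]), 'tcp_pos': array([229.68708926, 580.61835157, 230.21305318]), 'ee_rot': array([-3.14135428e+00,  1.89538858e-03,  1.19397979e+00]), 'ft_force': array([0.13557294, 0.12085172, 0.76632147]), 'ft_torque': array([-0.0067262 ,  0.02254644,  0.04642278]), 'opening': 85.54083124990716}
scene {'K': array([[413.90642502,   0.        , 275.40853556],
       [  0.        , 413.90642502, 208.80714811],
       [  0.        ,   0.        ,   1.        ]]), 'T': array([[ 8.67379848e-01, -3.14905624e-01,  3.85339651e-01,
         9.58050156e+02],
       [ 4.97265630e-01,  5.18153483e-01, -6.95876326e-01,
        -8.21478319e+02],
       [ 1.94702865e-02,  7.95205267e-01,  6.06027633e-01,
         8.11157670e+02],
      
[... 406 characters left out ...]
89872355e+00],
       [ 3.51462622e-03,  2.01494212e-01,  9.79483399e-01,
         9.25673831e+02],
       [ 0.00000000e+00,  0.00000000e+00,  0.00000000e+00,
         1.00000000e+00]])}
wrist {'K': array([[325.1922621 ,   0.        , 277.66024625],
       [  0.        , 325.1922621 , 208.06854326],
       [  0.        ,   0.        ,   1.        ]]), 'T': array([[ 3.68083564e-01, -8.95701342e-01, -2.49466623e-01,
         1.66753566e+02],
       [ 9.29789866e-01,  3.53922428e-01,  1.01142080e-01,
         6.05408967e+02],
       [-2.30126328e-03, -2.69180275e-01,  9.63087059e-01,
         3.73926274e+02],
       [ 0.00000000e+00,  0.00000000e+00,  0.00000000e+00,
         1.00000000e+00]])}
```

View pics/scene0.png

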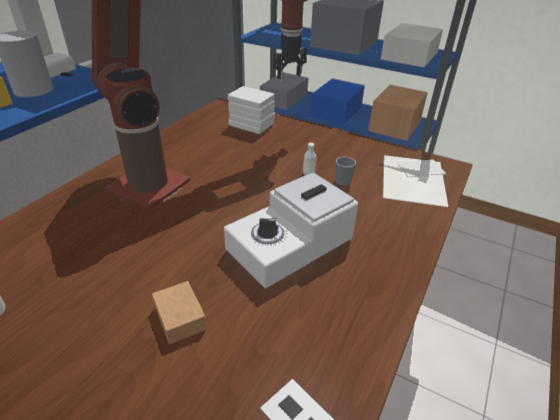

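View pics/top0.png

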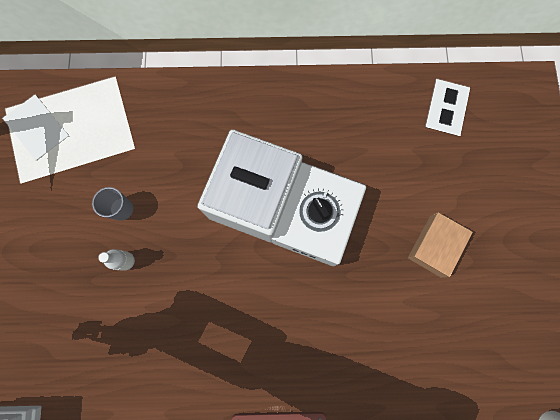

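View pics/wrist0.png

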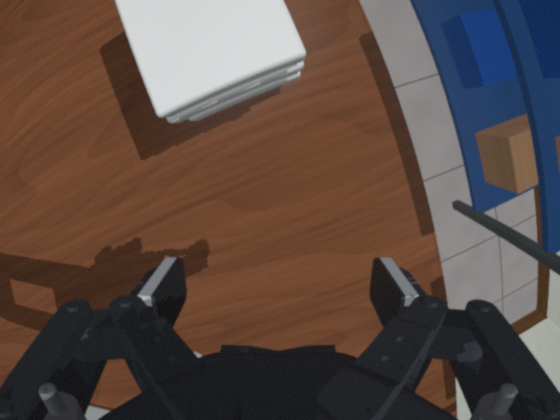

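The scene view shows the cleaner mid-desk with its knob at about (267,231). The top view puts the knob at about (320,209), with the tank to its left. The carton is at (442,245), the bottle at (116,260) and the beaker at (112,204). The wrist view shows only a stack of trays and the fingers. I'll zoom in on the knob next.

Run:
```python
from h import *
for n,(u0,v0,w,h) in {'top0':(270,170,100,75),'scene0':(225,190,80,60)}.items():
    p=cv2.imread('pics/%s.png'%n)[v0:v0+h,u0:u0+w]; cv2.imwrite('pics/%s_z.png'%n,cv2.resize(p,None,fx=8 if w==100 else 10,fy=8 if w==100 else 10,interpolation=cv2.INTER_CUBIC))
z=np.load('pics/top0.npz'); info=dict(K=z['K'],T=z['T']); d=z['d']
H,W=d.shape; uu,vv=np.meshgrid(np.arange(W),np.arange(H))
K=info['K'];T=info['T']
P=np.stack([(uu-K[0,2])/K[0,0]*d,-(vv-K[1,2])/K[1,1]*d,-d],-1)@T[:3,:3].T+T[:3,3]
m=(P[...,2]>80)&(P[...,2]<100)&(uu>190)&(uu<380)&(vv>120)&(vv<270)&(d>0)
c=P[m]; print(len(c), np.median(c[:,2])); r=cv2.minAreaRect(c[:,:2].astype(np.float32)); print('deck',r, cv2.boxPoints(r))
m=(P[...,2]>100)&(uu>300)&(uu<345)&(vv>185)&(vv<235)&(d>0)
c=P[m]; print('knob',len(c),c.mean(0),c[:,2].min(),c[:,2].max())
b=c[c[:,2]>125-8]; print(b.mean(0)); print(cv2.minAreaRect(b[:,:2].astype(np.float32)))
for (n,u0,u1,v0,v1) in [('carton',405,480,205,285),('beaker',85,140,180,230),('spray',95,140,240,275)]:
    m=(P[...,2]>20)&(uu>u0)&(uu<u1)&(vv>v0)&(vv<v1)&(d>0); c=P[m]; print(n,c.min(0),c.max(0))
```

```text
5542 90.88493078998715
deck ((563.0004272460938, -22.450347900390625), (320.26251220703125, 190.58663940429688), 68.14346313476562) [[ 414.9426   -135.59503 ]
 [ 591.8297   -206.54736 ]
 [ 711.0582     90.694336]
 [ 534.17114   161.64667 ]]
knob 460 [531.83047817 -95.32337108 116.66020213] 100.1784247341393 141.1368735923853
[531.55565614 -95.70373067 134.21001572]
((534.2918090820312, -95.73640441894531), (46.96161651611328, 14.917116165161133), 29.755876541137695)
carton [ 386.37929    -446.53185072   20.14380079] [ 533.93829585 -310.08456041   56.44920282]
beaker [531.18816919 339.88267742  20.20334828] [600.58411909 410.16460474  84.26744394]
spray [417.15027579 333.87929435  20.09199701] [460.65014779 376.12638509 123.23199422]
```

View pics/top0_z.png

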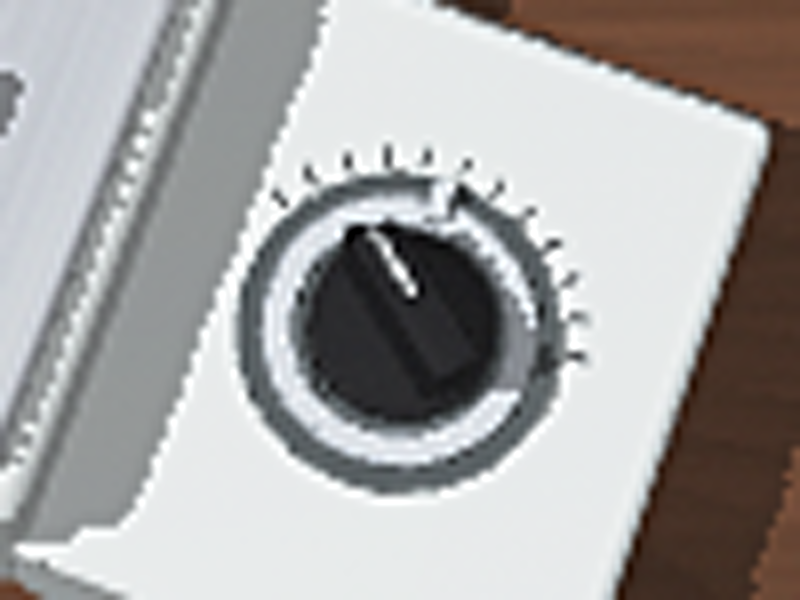

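View pics/scene0_z.png

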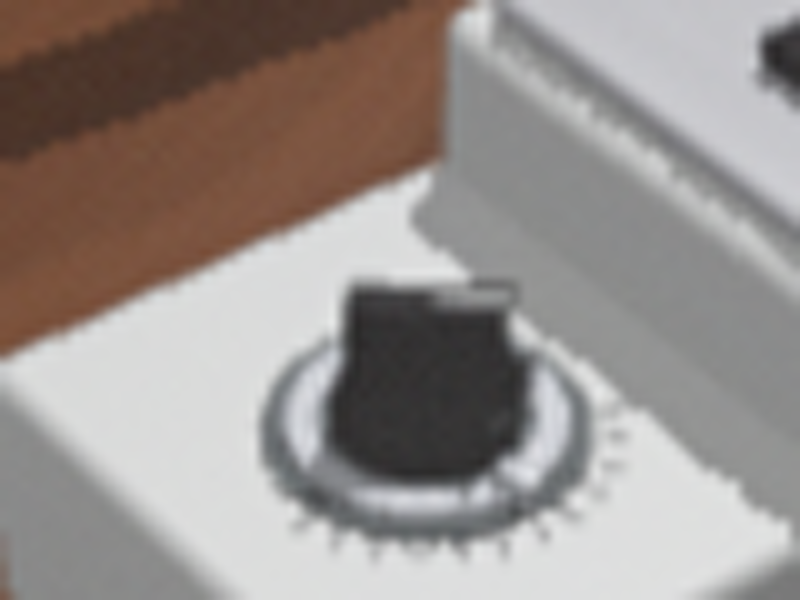

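>>> move_arm(
  series="-25.9 26.5 0 0 0 0;-25.9 26.5 0 0 0 0;-25.9 26.5 0 0 0 0;-25.9 26.5 0 0 0 0;-25.9 26.5 0 0 0 0;-25.9 26.5 0 0 0 0;-25.9 26.5 0 0 0 0;-25.9 26.5 0 0 0 0;-25.9 26.5 0 0 0 0;-25.9 26.5 0 0 0 0",
  hand=-1,
  newtons=50,
)

```text
clock: 0.98
tcp_pos: [381.2, 241.1, 231.2]
ee_rot: [3.141, -0.0, 1.194]
ft_force: [0.9, 0.7, 0.3]
opening: 85.4
```

>>> move_arm(
  series="-25.9 26.5 0 0 0 0;-25.9 26.5 0 0 0 0;-25.9 26.5 0 0 0 0;-25.9 26.5 0 0 0 0;-25.9 26.5 0 0 0 0;-25.9 26.5 0 0 0 0;-25.9 26.5 0 0 0 0;-25.9 26.5 0 0 0 0;-25.9 26.5 0 0 0 0;-25.9 26.5 0 0 0 0",
)

```text
clock: 1.82
tcp_pos: [532.4, -97.4, 231.0]
ee_rot: [-3.141, -0.0, 1.194]
ft_force: [0.4, -0.8, 0.3]
opening: 85.4
```

>>> move_arm(
  series="0 0 0 0 0 -6.45;0 0 0 0 0 -6.45;0 0 0 0 0 -6.45;0 0 0 0 0 -6.45;0 0 0 0 0 -6.45;0 0 0 0 0 -6.45;0 0 0 0 0 -6.45;0 0 0 0 0 -6.45;0 0 0 0 0 0;0 0 0 0 0 0",
)

```text
clock: 2.65
tcp_pos: [532.0, -95.4, 231.0]
ee_rot: [-3.141, -0.0, 2.091]
ft_force: [0.9, -0.3, 0.7]
opening: 85.6
```

Run:
```python
from h import *
s=ctrl.read_state(); print(s['tcp_pos'],s['ee_rot'])
p,d,i=snap('wrist','wrist1'); print(i['T'])
cv2.imwrite('pics/wrist1_z.png',cv2.resize(p[110:310,140:410],None,fx=2.9,fy=2.9,interpolation=cv2.INTER_CUBIC))
```

```text
[532.00558613 -95.44530947 231.02227005] [-3.14123746e+00 -3.85470387e-04  2.09127445e+00]
[[-4.97136223e-01 -8.35784343e-01 -2.33066746e-01  4.73271936e+02]
 [ 8.67672361e-01 -4.78710706e-01 -1.34092259e-01 -1.30139315e+02]
 [ 5.00664298e-04 -2.68887693e-01  9.63171406e-01  3.74678836e+02]
 [ 0.00000000e+00  0.00000000e+00  0.00000000e+00  1.00000000e+00]]
```

View pics/wrist1_z.png

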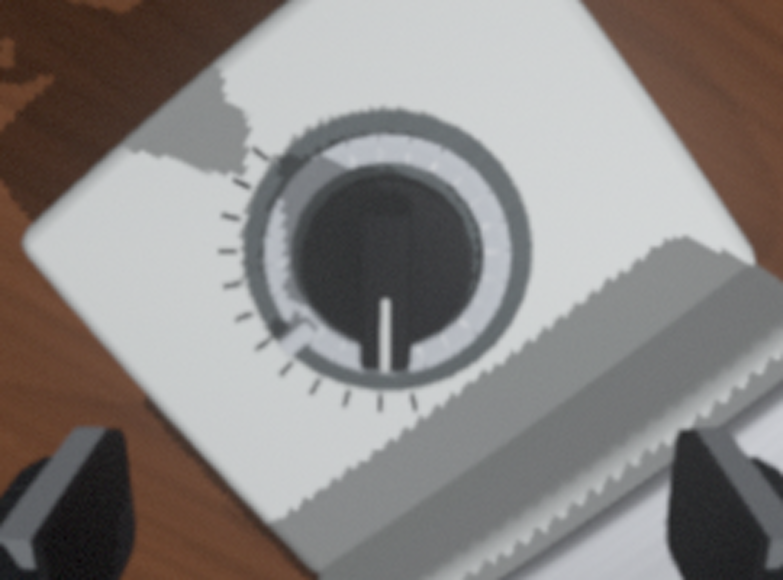

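The wrist view is zoomed 2.9x with its corner at (140,110). It shows the bar upright, with its edges at x≈362 and 410. The white line runs from (385,300) to (384,370). The tab is at about (297,335) and the ring's centre at about (387,247). I'll triangulate these with the top view.

```bash
cat >> h.py <<'E'
def wray(K,T,u,v):
    a=(u-K[0,2]);b=(v-K[1,2]);r=np.hypot(a,b);th=r/K[0,0]
    c=np.array([a/r*np.sin(th),-b/r*np.sin(th),-np.cos(th)]); return T[:3,3],T[:3,:3]@c
def pray(K,T,u,v):
    c=np.array([(u-K[0,2])/K[0,0],-(v-K[1,2])/K[1,1],-1.]); return T[:3,3],T[:3,:3]@(c/np.linalg.norm(c))
def tri(r1,r2):
    A=np.stack([r1[1],-r2[1]],1); s=np.linalg.lstsq(A,r2[0]-r1[0],rcond=None)[0]
    a=r1[0]+s[0]*r1[1];b=r2[0]+s[1]*r2[1]; return (a+b)/2,np.linalg.norm(a-b)
def atz(r,z): return r[0]+r[1]*(z-r[0][2])/r[1][2]
E
python3 - <<'E'
from h import *
w=np.load('pics/wrist1.npz');t=np.load('pics/top0.npz');sc=np.load('pics/scene0.npz')
W=lambda x,y:wray(w['K'],w['T'],140+(x+.5)/2.9-.5,110+(y+.5)/2.9-.5)
P=lambda x,y:pray(t['K'],t['T'],270+x/8,170+y/8)
for n,a,b,z in [('line in',(385,300),(415,295),136),('line out',(384,370),(370,235),136),('tab',(297,335),(448,197),101)]:
    print(n,tri(W(*a),P(*b)),atz(W(*a),z),atz(P(*b),z))
for x,y in [(362,300),(410,300),(362,230),(410,230),(386,210),(386,370)]: print('bar',x,y,atz(W(x,y),136))
print('ringc',atz(W(387,247),91), atz(P(401,332),91))
print('wrist depth knob', [w['d'][v,u] for u,v in [(273,200),(273,225),(200,210)]])
# wrist cloud top height
d=w['d'];K=w['K'];T=w['T'];H,Wd=d.shape;u,v=np.meshgrid(np.arange(Wd),np.arange(H))
a=u-K[0,2];b=v-K[1,2];r=np.hypot(a,b)+1e-9;th=r/K[0,0];tt=np.tan(np.minimum(th,1.4))
Q=np.stack([a/r*tt*d,-b/r*tt*d,-d],-1)@T[:3,:3].T+T[:3,3]
m=(Q[...,2]>125)&(Q[...,2]<145)&(u>240)&(u<310)&(v>160)&(v<250)&(d>0)
c=Q[m];print(len(c),np.median(c,0),cv2.minAreaRect(c[:,:2].astype(np.float32)))
m=(Q[...,2]>80)&(Q[...,2]<95)&(u>150)&(u<400)&(v>110)&(v<290)&(d>0);print('deck z',np.median(Q[m][:,2]))
E
```

```text
line in (array([535.03907379, -97.93872023, 135.04903463]), np.float64(3.39641046467899)) [536.5003387  -98.38788885 136.        ] [533.15003683 -97.4135115  136.        ]
line out (array([552.49336529, -87.55717693, 132.77803686]), np.float64(4.893279242957356)) [553.81051058 -88.89222791 136.        ] [549.41817633 -86.29322572 136.        ]
tab (array([ 567.59391772, -111.57965937,  103.48462476]), np.float64(1.1485249761102037)) [ 568.99899639 -111.67293229  101.        ] [ 567.6724193  -111.60489011  101.        ]
bar 362 300 [ 539.52150789 -103.6589391   136.        ]
bar 410 300 [533.22052641 -92.66193525 136.        ]
bar 362 230 [ 523.02721564 -112.88443528  136.        ]
bar 410 230 [ 516.85607241 -102.09593385  136.        ]
bar 386 210 [ 515.35598458 -110.09448718  136.        ]
bar 386 370 [553.54133119 -88.42333051 136.        ]
ringc [ 533.26333649 -100.29145574   91.        ] [532.1821578 -98.2930047  91.       ]
wrist depth knob [np.float32(244.5167), np.float32(250.3233), np.float32(294.0518)]
1008 [ 533.4026564  -100.08108864  136.89986571] ((534.7692260742188, -99.2674560546875), (43.511558532714844, 13.332018852233887), 29.40593719482422)
deck z 91.0193571625735
```

>>> move_arm(
  series="-3.5 -0.6 20 0 0 0;0 0 25 0 0 0;0 0 25 0 0 0;0 0 20 0 0 0;0 0 15 0 0 0;0 0 10 0 0 0;0 0 5 0 0 0;0 0 0 0 0 0;0 0 0 0 0 0",
)

```text
clock: 3.45
tcp_pos: [533.9, -99.0, 112.0]
ee_rot: [3.141, 0.001, 2.094]
ft_force: [-0.1, -0.4, -0.3]
opening: 85.5
```

>>> move_arm(
  series="0 0 0 0 0 0;0 0 0 0 0 0;0 0 0 0 0 0;0 0 0 0 0 0;0 0 0 0 0 0;0 0 0 0 0 0;0 0 0 0 0 0;0 0 0 0 0 0",
  hand=0.3,
  newtons=20,
)

```text
clock: 4.12
tcp_pos: [533.4, -98.9, 111.3]
ee_rot: [-3.142, -0.0, 2.095]
ft_force: [-0.5, -0.7, 0.2]
opening: 29.8
```

Run:
```python
from h import *
s=ctrl.read_state(); print(s['tcp_pos'],s['ee_rot'],s['ft_force'],s['opening'])
p,d,i=snap('wrist','wrist2')
```

```text
[533.39755225 -98.8528315  111.30804801] [-3.14156265e+00 -5.33130441e-06  2.09457141e+00] [-0.49359852 -0.68628466  0.15416124] 29.838334686670446
```

View pics/wrist2.png

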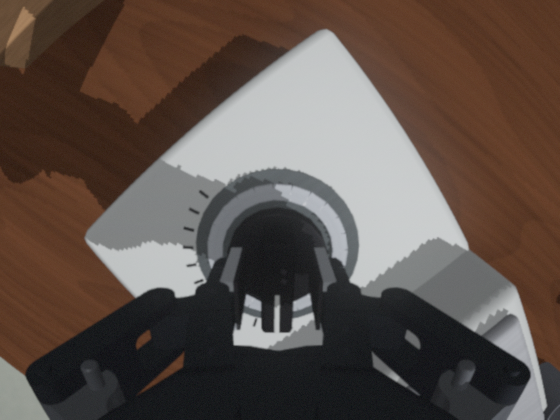

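The wrist view shows the bar (x≈263–292, y≈320) centred between the pads, whose inner edges are at about 240 and 318. I'll close gently.

>>> move_arm(
  series="0 0 0 0 0 0;0 0 0 0 0 0;0 0 0 0 0 0;0 0 0 0 0 0;0 0 0 0 0 0;0 0 0 0 0 0",
  hand=1,
  newtons=20,
)

```text
clock: 4.67
tcp_pos: [533.5, -99.1, 111.3]
ee_rot: [3.142, 0.0, 2.095]
ft_force: [0.2, -2.5, -0.4]
opening: 13.4
```

Run:
```python
from h import *
s=ctrl.read_state(); print(s['tcp_pos'],s['ee_rot'],s['ft_force'],s['ft_torque'],s['opening'])
```

```text
[533.51305104 -99.05389505 111.33506081] [3.14156290e+00 3.80491337e-04 2.09452335e+00] [ 0.22590109 -2.46414495 -0.35115771] [-0.26516719 -0.14166401 -0.06823489] 13.437875466729556
```

>>> move_arm(
  series="0 0 0 0 0 0;0 0 0 0 0 0;0 0 0 0 0 0;0 0 -1 0 0 0;0 0 -1.5 0 0 0;0 0 -1.5 0 0 0",
  newtons=60,
)

```text
clock: 5.17
tcp_pos: [533.5, -99.0, 115.0]
ee_rot: [-3.142, 0.0, 2.095]
ft_force: [3.5, -3.8, -5.1]
opening: 12.6
```

>>> move_arm(
  series="0 0 -1.5 0 0 0;0 0 -1.5 0 0 0;0 0 -1.5 0 0 0;0 0 -1.5 0 0 0;0 0 -1 0 0 0;0 0 0 0 0 0;0 0 0 0 0 0;0 0 0 0 0 0",
)

```text
clock: 5.83
tcp_pos: [533.5, -99.0, 122.7]
ee_rot: [3.141, 0.0, 2.095]
ft_force: [1.0, -3.7, -0.9]
opening: 13.1
```

Run:
```python
from h import *
s=ctrl.read_state(); print(s['tcp_pos'],s['ee_rot'],s['ft_force'],s['ft_torque'],s['opening'])
p,d,i=snap('scene','scene2'); cv2.imwrite('pics/scene2_z.png',cv2.resize(p[190:250,225:305],None,fx=10,fy=10,interpolation=cv2.INTER_CUBIC))
```

```text
[533.52668527 -99.00513933 122.7150686 ] [3.14148538e+00 3.88732697e-04 2.09456674e+00] [ 1.04044941 -3.66022426 -0.87053201] [-0.65841073 -0.26677668 -0.06477164] 13.13409004688758
```

View pics/scene2_z.png

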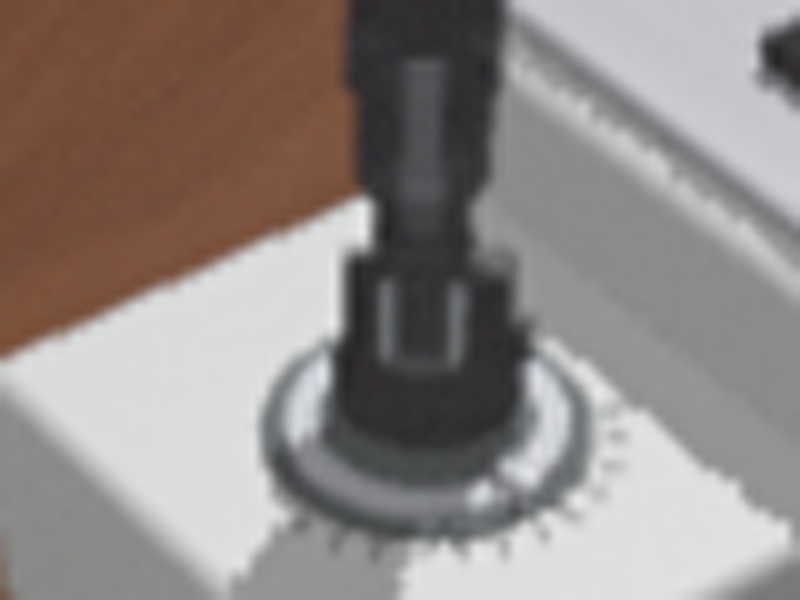

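The scene view shows the knob lifted: the bar's top went from row ≈285 to 255 in the zoom, and there is a visible gap under the disc. Now I'll turn it.

>>> move_arm(
  series="0 0 0 0 0 2;0 0 0 0 0 3;0 0 0 0 0 3;0 0 0 0 0 3;0 0 0 0 0 0;0 0 0 0 0 0",
)

```text
clock: 6.38
tcp_pos: [533.4, -98.8, 122.6]
ee_rot: [3.142, -0.0, 1.904]
ft_force: [-1.0, -3.3, 1.1]
opening: 13.0
```

```bash
cat > st.py <<'E'
from h import *
np.set_printoptions(precision=3,suppress=True)
s=ctrl.read_state(); print(s['clock'],s['tcp_pos'],s['ee_rot'],np.degrees(s['ee_rot'][2]),'F',s['ft_force'],s['ft_torque'],s['opening'])
R=np.array([[np.cos(s['ee_rot'][2]),np.sin(s['ee_rot'][2])],[np.sin(s['ee_rot'][2]),-np.cos(s['ee_rot'][2])]])
print('tool F xy',s['ft_force'][:2]@R,'turned',2.0946-s['ee_rot'][2])
E
python3 st.py
```

```text
6.3833 [533.423 -98.78  122.647] [ 3.142 -0.     1.904] 109.09888418256857 F [-0.956 -3.344  1.135] [-0.463 -0.091 -0.054] 12.96591085665026
tool F xy [-2.847 -1.997] turned 0.19046526076221593
```

>>> move_arm(
  series="0 0 0 0 0 4;0 0 0 0 0 4;0 0 0 0 0 4;0 0 0 0 0 4;0 0 0 0 0 4;0 0 0 0 0 4;0 0 0 0 0 0;0 0 0 0 0 0;0 0 0 0 0 0",
)

```text
clock: 7.13
tcp_pos: [533.4, -98.3, 122.6]
ee_rot: [-3.141, -0.001, 1.486]
ft_force: [-1.1, 0.6, 2.7]
opening: 12.9
```

```bash
python3 st.py
python3 - <<'E'
from h import *
p,d,i=snap('wrist','wrist3'); snap('top','top3')
cv2.imwrite('pics/top3_z.png',cv2.resize(cv2.imread('pics/top3.png')[170:245,270:370],None,fx=8,fy=8,interpolation=cv2.INTER_CUBIC))
E
```

```text
7.1333 [533.406 -98.305 122.567] [-3.141 -0.001  1.486] 85.16352166931172 F [-1.081  0.558  2.701] [ 0.186  0.057 -0.066] 12.851686650393939
tool F xy [ 0.465 -1.125] turned 0.6082161442769729
```

View pics/wrist3.png

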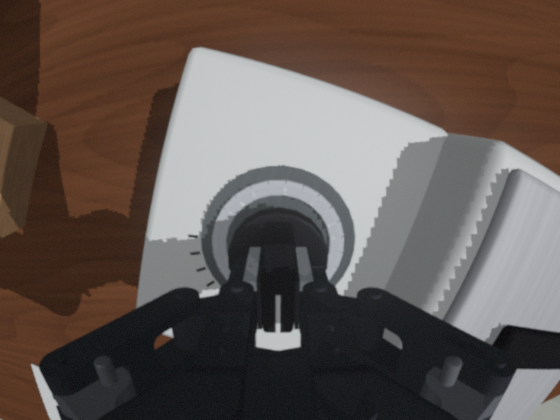

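View pics/top3_z.png

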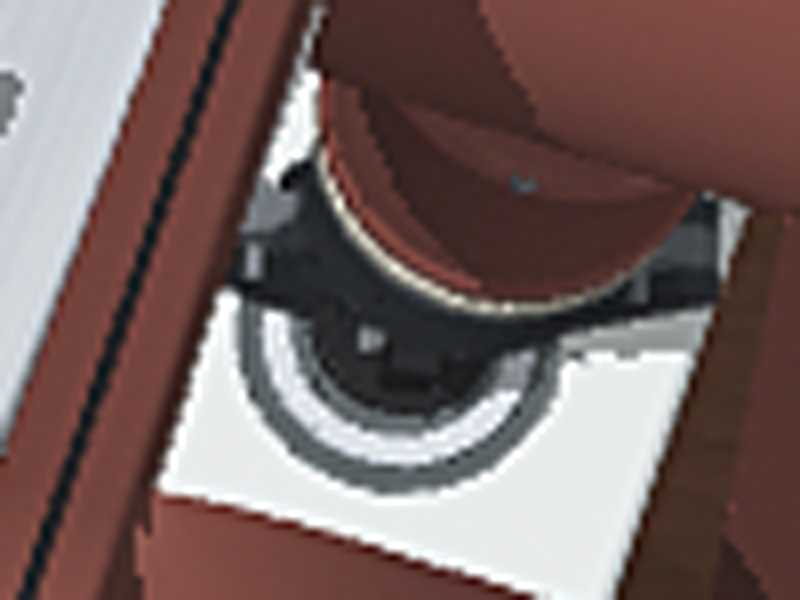

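The wrist view shows the white line at (278,300) still centred between the pads, so the knob followed the gripper. In the top view the arm hides most of the knob. From the measurements the tab is at about 0.86, so I'll start searching at about 0.96.

>>> move_arm(
  series="0 0 0 0 0 4;0 0 0 0 0 4;0 0 0 0 0 4;0 0 0 0 0 4;0 0 0 0 0 4;0 0 0.5 0 0 0;0 0 0.5 0 0 0;0 0 0.5 0 0 0;0 0 0.5 0 0 0;0 0 0 0 0 0;0 0 0 0 0 0",
)

```text
clock: 8.15
tcp_pos: [533.5, -98.0, 120.1]
ee_rot: [-3.141, -0.001, 1.137]
ft_force: [0.6, 5.2, 1.6]
opening: 13.1
```

```bash
python3 st.py
```

```text
8.15 [533.515 -97.989 120.114] [-3.141 -0.001  1.137] 65.15813256752136 F [0.565 5.211 1.647] [ 0.98 -0.16 -0.07] 13.135899251094052
tool F xy [ 4.966 -1.676] turned 0.9573760522458057
```

>>> move_arm(
  series="0 0 0.4 0 0 0;0 0 0.3 0 0 0;0 0 0 0 0 0;0 0 0 0 0 0",
)

```text
clock: 8.48
tcp_pos: [533.5, -98.0, 119.4]
ee_rot: [-3.141, -0.001, 1.137]
ft_force: [1.2, 5.5, 2.6]
opening: 12.7
```

```bash
python3 st.py
```

```text
8.4833 [533.48  -97.975 119.426] [-3.141 -0.001  1.137] 65.1590948134475 F [1.211 5.473 2.572] [ 1.009 -0.181  0.061] 12.7032439869579
tool F xy [ 5.475 -1.2  ] turned 0.9573592578861807
```

>>> move_arm(
  series="0.6 0 0.3 0 0 0;0 0 0.3 0 0 0;0 0 0 0 0 0;0 0 0 0 0 0",
)

```text
clock: 8.82
tcp_pos: [533.5, -97.9, 119.2]
ee_rot: [-3.141, -0.0, 1.137]
ft_force: [-2.4, 3.9, 5.9]
opening: 13.0
```

```bash
python3 st.py
```

```text
8.8167 [533.528 -97.925 119.221] [-3.141 -0.     1.137] 65.12673838710005 F [-2.427  3.942  5.932] [ 0.863  0.223 -0.03 ] 13.015334359580192
tool F xy [ 2.555 -3.859] turned 0.9579239840601226
```

>>> move_arm(
  series="0 0 0.3 0 0 0;0 0 0.3 0 0 0;0 0 0 0 0 0;0 0 0 0 0 0",
)

```text
clock: 9.15
tcp_pos: [533.6, -97.9, 119.1]
ee_rot: [-3.141, -0.0, 1.137]
ft_force: [-2.4, 4.7, 9.4]
opening: 12.7
```

```bash
python3 st.py
```

```text
9.15 [533.552 -97.907 119.083] [-3.141 -0.     1.137] 65.1368286835036 F [-2.378  4.719  9.41 ] [ 0.904  0.453 -0.024] 12.664764013528192
tool F xy [ 3.282 -4.142] turned 0.9577478751653785
```

>>> move_arm(
  series="0.4 -0.4 -0.6 0 0 0;0 0 0 0 0 2.9;0 0 0 0 0 2.9;0 0 0.3 0 0 0;0 0 0.3 0 0 0;0 0 0 0 0 0;0 0 0 0 0 0",
)

```text
clock: 9.73
tcp_pos: [533.6, -97.7, 119.1]
ee_rot: [3.141, -0.0, 1.036]
ft_force: [-2.5, 3.2, 8.4]
opening: 12.9
```

```bash
python3 st.py
```

```text
9.7333 [533.582 -97.739 119.059] [ 3.141 -0.     1.036] 59.33446992865259 F [-2.475  3.219  8.377] [ 0.706  0.319 -0.057] 12.925460286355994
tool F xy [ 1.506 -3.771] turned 1.0590181398194471
```

>>> move_arm(
  series="0 -0.4 -0.6 0 0 0;0 0 0 0 0 2.9;0 0 0 0 0 2.9;0 0 0.3 0 0 0;0 0 0.3 0 0 0;0 0 0 0 0 0;0 0 0 0 0 0",
)

```text
clock: 10.32
tcp_pos: [533.6, -97.6, 119.1]
ee_rot: [3.141, -0.0, 0.935]
ft_force: [-0.2, 3.1, 6.9]
opening: 12.9
```

```bash
python3 st.py
```

```text
10.3167 [533.625 -97.619 119.114] [ 3.141 -0.     0.935] 53.560231477470005 F [-0.212  3.077  6.875] [ 0.634  0.052 -0.066] 12.934645305320634
tool F xy [ 2.349 -1.998] turned 1.159797612587841
```

>>> move_arm(
  series="0 0 0.3 0 0 0;0 0 0.2 0 0 0;0 0 0 0 0 0;0 0 0 0 0 0",
)

```text
clock: 10.65
tcp_pos: [533.6, -97.6, 119.0]
ee_rot: [3.141, -0.0, 0.935]
ft_force: [-0.8, 4.1, 9.8]
opening: 13.0
```

```bash
python3 st.py
```

```text
10.65 [533.645 -97.636 119.006] [ 3.141 -0.     0.935] 53.561228715633526 F [-0.806  4.135  9.813] [ 0.667  0.297 -0.053] 12.988726145616438
tool F xy [ 2.848 -3.104] turned 1.1597802074984611
```

Still on the land. Next step.

>>> move_arm(
  series="0.3 -0.3 -0.6 0 0 0;0 0 0 0 0 2.9;0 0 0 0 0 2.9;0 0 0.3 0 0 0;0 0 0.3 0 0 0;0 0 0 0 0 0;0 0 0 0 0 0",
)

```text
clock: 11.23
tcp_pos: [533.7, -97.5, 118.9]
ee_rot: [3.14, -0.0, 0.833]
ft_force: [-1.0, 4.1, 9.0]
opening: 13.0
```

```bash
python3 st.py
```

```text
11.2333 [533.726 -97.483 118.949] [ 3.14  -0.     0.833] 47.7447689672112 F [-1.044  4.05   9.021] [ 0.484  0.142 -0.108] 12.965348099969788
tool F xy [ 2.296 -3.496] turned 1.2612965809181518
```

>>> move_arm(
  series="0.3 -0.3 -0.6 0 0 0;0 0 0 0 0 2.9;0 0 0 0 0 2.9;0 0 0.3 0 0 0;0 0 0.3 0 0 0;0 0 0 0 0 0;0 0 0 0 0 0",
)

```text
clock: 11.82
tcp_pos: [533.8, -97.4, 118.6]
ee_rot: [3.14, -0.001, 0.732]
ft_force: [1.2, 0.9, 5.5]
opening: 12.9
```

```bash
python3 st.py
```

```text
11.8167 [533.786 -97.354 118.595] [ 3.14  -0.001  0.732] 41.96228603670315 F [1.151 0.899 5.474] [ 0.139 -0.195 -0.089] 12.88796168270967
tool F xy [1.457 0.101] turned 1.3622199469958878
```

The height fell to 118.6 while the force dropped to 5.5 N, so this is probably the slot. I'll push a little more to check.

>>> move_arm(
  series="0 0 0.4 0 0 0;0 0 0.4 0 0 0;0 0 0 0 0 0;0 0 0 0 0 0",
)

```text
clock: 12.15
tcp_pos: [533.8, -97.4, 118.2]
ee_rot: [3.14, -0.0, 0.732]
ft_force: [-0.4, 1.4, 8.1]
opening: 12.9
```

```bash
python3 st.py
```

```text
12.15 [533.811 -97.36  118.163] [ 3.14  -0.     0.732] 41.96735046624578 F [-0.418  1.38   8.086] [ 0.234  0.014 -0.06 ] 12.860796108615924
tool F xy [ 0.613 -1.306] turned 1.3621315560256335
```

>>> move_arm(
  series="0 0 0.4 0 0 0;0 0 0.4 0 0 0;0 0 0 0 0 0;0 0 0 0 0 0;0 0 0 0 0 0",
)

```text
clock: 12.57
tcp_pos: [533.8, -97.4, 117.0]
ee_rot: [3.14, -0.0, 0.732]
ft_force: [0.5, -0.4, 6.7]
opening: 13.0
```

```bash
python3 st.py
python3 - <<'E'
from h import *
p,d,i=snap('scene','scene4'); cv2.imwrite('pics/scene4_z.png',cv2.resize(p[190:250,225:305],None,fx=10,fy=10,interpolation=cv2.INTER_CUBIC))
E
```

```text
12.5667 [533.781 -97.375 117.029] [ 3.14  -0.     0.732] 41.95784943662559 F [ 0.482 -0.382  6.729] [ 0.104 -0.117 -0.169] 12.988502567082737
tool F xy [0.103 0.606] turned 1.3622973802748355
```

View pics/scene4_z.png

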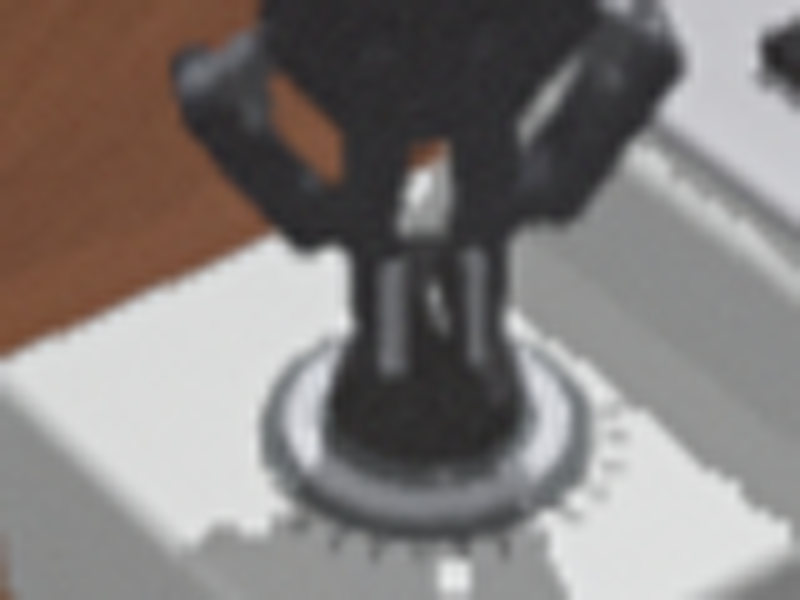

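The scene view shows the disc lower, with the gap under it shrinking, and the pads still centred on the bar. The knob is following the push down, so I'll continue in small steps.

>>> move_arm(
  series="0 0 0.5 0 0 0;0 0 0.5 0 0 0;0 0 0.5 0 0 0;0 0 0.5 0 0 0;0 0 0 0 0 0;0 0 0 0 0 0",
)

```text
clock: 13.12
tcp_pos: [533.8, -97.4, 115.2]
ee_rot: [3.14, -0.0, 0.732]
ft_force: [-0.1, 1.2, 7.5]
opening: 13.2
```

```bash
python3 st.py
```

```text
13.1167 [533.772 -97.428 115.209] [ 3.14  -0.     0.732] 41.94645705305414 F [-0.054  1.158  7.467] [ 0.186 -0.04  -0.165] 13.155707929740338
tool F xy [ 0.733 -0.897] turned 1.3624962148778073
```

>>> move_arm(
  series="0 0 0.5 0 0 0;0 0 0.5 0 0 0;0 0 0.5 0 0 0;0 0 0.5 0 0 0;0 0 0.5 0 0 0;0 0 0.5 0 0 0;0 0 0 0 0 0;0 0 0 0 0 0",
)

```text
clock: 13.78
tcp_pos: [533.8, -97.4, 112.6]
ee_rot: [3.14, -0.0, 0.732]
ft_force: [-1.7, 2.2, 10.5]
opening: 12.9
```

>>> move_arm(
  series="0 0 0.3 0 0 0;0 0 0.3 0 0 0;0 0 0.3 0 0 0;0 0 0 0 0 0;0 0 0 0 0 0",
)

```text
clock: 14.2
tcp_pos: [533.8, -97.4, 111.8]
ee_rot: [3.14, -0.0, 0.732]
ft_force: [-2.3, 1.6, 10.2]
opening: 13.0
```

```bash
python3 st.py
```

```text
14.2 [533.757 -97.42  111.805] [ 3.14  -0.     0.732] 41.94124090764672 F [-2.277  1.55  10.202] [ 0.216  0.32  -0.37 ] 12.984681265861354
tool F xy [-0.657 -2.675] turned 1.3625872537894295
```

>>> move_arm(
  series="0 0 0 0 0 0.7;0 0 0 0 0 0.5;0 0 0 0 0 0;0 0 0 0 0 0",
)

```text
clock: 14.53
tcp_pos: [533.8, -97.4, 111.4]
ee_rot: [3.14, -0.001, 0.711]
ft_force: [-0.6, 1.9, 8.0]
opening: 12.9
```

```bash
python3 st.py
```

```text
14.5333 [533.812 -97.36  111.393] [ 3.14  -0.001  0.711] 40.75125587722 F [-0.569  1.911  7.97 ] [ 0.164 -0.034 -0.181] 12.858143367702743
tool F xy [ 0.816 -1.82 ] turned 1.3833564106198208
```

Turning a little further clockwise eased both the torque and the force. The knob sank to 111.4.

>>> move_arm(
  series="0 0 0 0 0 0.5;0 0 0.3 0 0 0;0 0 0.2 0 0 0;0 0 0 0 0 0;0 0 0 0 0 0",
)

```text
clock: 14.95
tcp_pos: [533.8, -97.3, 111.2]
ee_rot: [3.14, -0.001, 0.703]
ft_force: [-1.1, 1.2, 10.7]
opening: 13.2
```

```bash
python3 st.py
```

```text
14.95 [533.819 -97.335 111.217] [ 3.14  -0.001  0.703] 40.266672460962404 F [-1.075  1.212 10.683] [ 0.243  0.196 -0.099] 13.175601422336905
tool F xy [-0.037 -1.62 ] turned 1.391813986734078
```

>>> move_arm(
  series="0 0 0.3 0 0 0;0 0 0.3 0 0 0;0 0 0 0 0 0;0 0 0 0 0 0",
)

```text
clock: 15.28
tcp_pos: [533.9, -97.3, 111.1]
ee_rot: [3.14, -0.001, 0.703]
ft_force: [-3.6, 2.4, 12.9]
opening: 13.0
```

```bash
python3 st.py
```

```text
15.2833 [533.872 -97.33  111.137] [ 3.14  -0.001  0.703] 40.2704112050221 F [-3.555  2.441 12.893] [ 0.253  0.433 -0.107] 13.026186240409292
tool F xy [-1.134 -4.161] turned 1.3917487333403469
```

The knob is at the bottom: z holds at 111.1, 7.9 mm below the land, while the force rises. I'll relax the push, open the gripper and retreat.

>>> move_arm(
  series="0 0 -0.5 0 0 0;0 0 -0.5 0 0 0;0 0 -0.4 0 0 0;0 0 0 0 0 0;0 0 0 0 0 0",
)

```text
clock: 15.7
tcp_pos: [533.8, -97.3, 111.2]
ee_rot: [3.14, -0.001, 0.701]
ft_force: [2.6, 0.3, 5.2]
opening: 12.9
```

>>> move_arm(
  series="0 0 0 0 0 0;0 0 0 0 0 0;0 0 0 0 0 0;0 0 0 0 0 0;0 0 0 0 0 0;0 0 0 0 0 0;0 0 0 0 0 0",
  hand=-0.1,
)

```text
clock: 16.28
tcp_pos: [532.9, -96.7, 110.5]
ee_rot: [-3.141, 0.0, 0.7]
ft_force: [-0.8, 0.7, -0.1]
opening: 47.1
```

>>> move_arm(
  series="0 0 -10 0 0 0;0 0 -20 0 0 0;0 0 -25 0 0 0;0 0 -25 0 0 0;0 0 -25 0 0 0;0 0 -15 0 0 0;0 0 0 0 0 0;0 0 0 0 0 0;0 0 0 0 0 0",
)

```text
clock: 17.03
tcp_pos: [532.5, -96.5, 229.8]
ee_rot: [-3.141, 0.001, 0.7]
ft_force: [0.3, -0.3, 0.4]
opening: 47.1
```

```bash
python3 st.py
python3 - <<'E'
from h import *
p,d,i=snap('wrist','wrist5'); cv2.imwrite('pics/wrist5_z.png',cv2.resize(p[110:310,140:410],None,fx=2.9,fy=2.9,interpolation=cv2.INTER_CUBIC))
w=np.load('pics/wrist5.npz')
d=w['d'];K=w['K'];T=w['T'];H,Wd=d.shape;u,v=np.meshgrid(np.arange(Wd),np.arange(H))
a=u-K[0,2];b=v-K[1,2];r=np.hypot(a,b)+1e-9;th=r/K[0,0];tt=np.tan(np.minimum(th,1.4))
Q=np.stack([a/r*tt*d,-b/r*tt*d,-d],-1)@T[:3,:3].T+T[:3,3]
m=(Q[...,2]>125)&(Q[...,2]<155)&(np.hypot(Q[...,0]-533.5,Q[...,1]+98.5)<30)&(d>0)
c=Q[m];print(len(c),np.median(c,0),cv2.minAreaRect(c[:,:2].astype(np.float32)))
m=(Q[...,2]>80)&(Q[...,2]<95)&(np.hypot(Q[...,0]-533.5,Q[...,1]+98.5)<80)&(d>0);print('deck z',np.median(Q[m][:,2]))
p,d,i=snap('scene','scene5')
E
```

```text
17.0333 [532.478 -96.544 229.828] [-3.141  0.001  0.7  ] 40.11206891455436 F [ 0.339 -0.283  0.377] [ 0.008 -0.03   0.036] 47.11161113014813
tool F xy [0.077 0.435] turned 1.3945123276541582
1014 [533.78063663 -97.58618937 136.71859877] ((534.9819946289062, -98.85935974121094), (13.311629295349121, 43.715110778808594), 40.02224349975586)
deck z 91.16105696630035
```

View pics/wrist5_z.png

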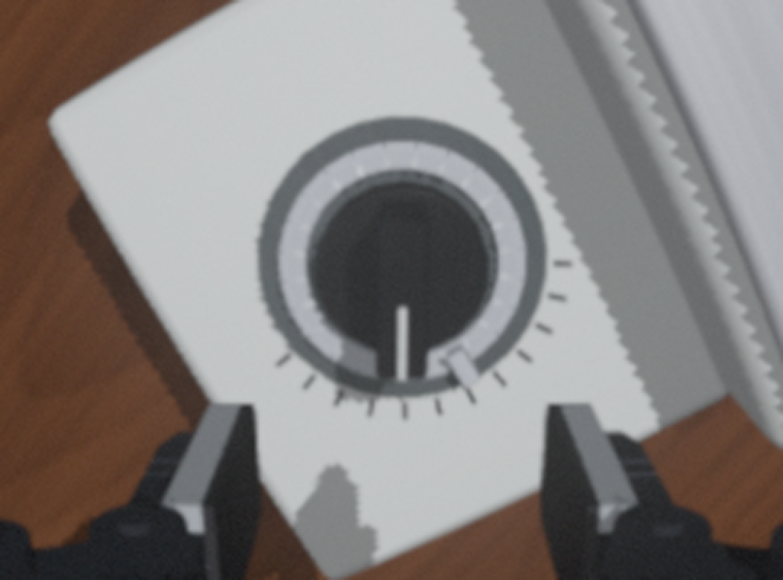

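View pics/scene5.png

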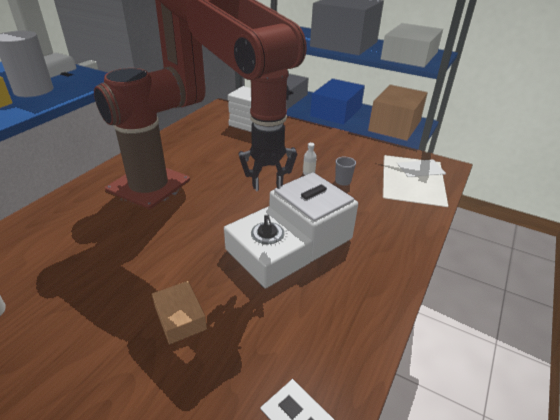

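The wrist view shows the pointer line at (403,340), clockwise past the tab at (462,365). The bar's top is at 136.7 mm, against 136.9 mm before I started, so the knob is fully in. The scene view shows the gripper clear and the bottle, beaker and carton in place. I'll hand the job in.

```bash
python3 -c "
from plant import ctrl
print(ctrl.hand_in())"
```

```text
the job is handed in; nothing more can be done
None
```

The timer is set. I pulled the knob up about 11 mm, turned it clockwise past the tab, and felt for the slot with light pushes of 10 N or less, about 0.1 rad apart. The key dropped in at about 1.36 rad. A small extra turn to about 1.39 rad eased the sideways load, and the knob then seated about 8 mm below the land, with a largest push of 13 N.

**Last checks:** all of these were good before hand-in; the hand-in itself reports no verdict.
- **Knob height:** the bar's top measured 136.7 mm, against 136.9 mm before I started, so the knob is fully in.
- **Pointer and tab:** the wrist picture shows the pointer clockwise past the tab. I saw no sign that the tab had moved, though I did not measure it again.
- **Gripper and other items:** the gripper is open, about 120 mm above the knob, and reads about 0 N. The bottle, beaker and carton look unmoved in the scene picture.
- **Time:** it took about 17 s of the 54 s allowed.

**Disagreement:** the top and wrist cameras differed by about 3 mm on where the knob's axis is. I went by where the bar sat between the fingers, and the low sideways force on closing (about 2.5 N) confirmed it.

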